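# Move the sprung price clip to the filled sweet bin

## Robot

A 6-joint arm with a two-finger parallel gripper is mounted at the origin on the work surface. World frame = base frame: x ahead of the robot, y to its left, z up, the work surface at z = 0. Lengths are in m, angles in rad, forces in N, time in s.
With the tool pointing down it reaches from about 0.225 to 0.875 m from the base axis. Payload 3.4 kg.
Tool frame: the origin (TCP) lies at the very end of the fingers, on their centre line; the grasp point (between the pads) lies manip.grip_point_offset behind it (manip.grip_point_offset is the distance from the TCP to the grasp point, in m); z points along the fingers, y is the line along which they close (so a half turn about z gives the same grasp; the last joint's range is limited). The gripper opens to 85 mm and grips with 20 to 120 N. Pads are 22 mm wide; open, the fingers measure 114 mm over their backs; the gripper's body (76 mm by 85 mm) begins 54 mm behind the grasp point. The pads swing forward as they close: fully open they stand 13 mm farther back than shut.
Start: joints at [1.224, 0.276, 1.505, -0, 1.361, -0.121], TCP at [0.129, 0.56, 0.231] pointing down, gripper open.
Joint ranges: [-2.89, 2.89], [-0.75, 2.08], [0.22, 2.7], [-1.18, 4.32], [0.11, 2.71], [-2.7, 2.7]. Speed limits (rad/s): [2.57, 2.57, 3.14, 3.14, 3.14, 3.14].

## Interface

Orientations are given as a unit quaternion [w, x, y, z].
In Python, from rig import manip gives the robot as it stands.
- The arm moves only by the shell command python3 -m pendant 'ROWS' [FORCE]. ROWS is JSON, a list of rows, each an object of numbers: "jaw": the opening, from -1 (shut) to 1 (fully open); "tx", "ty", "tz": the shift along the world's x, y, z in cm; "ax", "ay", "az": the turn, a rotation vector about the world's x, y, z in degrees. In form: [{"jaw": .., "tx": .., "ty": .., "tz": .., "ax": .., "ay": .., "az": ..}, ...]. A call has 1 to 10 rows; each row is the pose to reach, as a shift and turn from the pose commanded when the call began; what a row does not reach only later rows make up. A row lasts 1/8 s, in which the tool goes at most 62.5 mm and 10.7 degrees, less where a joint would pass 70% of its speed; a pose out of reach is approached as far as the arm can. A call with a gripper value outside its range is refused whole. The fingers move at their own pace and stop on an object; FORCE is the grip in N (left out, the last holds). Time passes only in rows, so rows that repeat a pose let the fingers close. It gives the time, the measured TCP pose, the force, the opening and the grip force at its end, in the units of the state.
- manip.get_state(): the state, without advancing time (a new reading comes with each control period).
- manip.get_image(name): name is "scene" or "side" or "wrist"; returns a dict with "pixels" (384x512x3 uint8, blue, green, red), "depth" (384x512 float32, m along the optical axis (not along the pixel's ray), 0 where there is no reading), "fx", "fy", "cx", "cy" (pixels), "pose" (4x4, takes a point from camera to world coordinates). Camera axes: x right, y down, z forward; pixel columns grow to the right and rows downward; lengths in m; the calibration is good to about 2 mm. The wrist camera is an equidistant fisheye: a pixel r from the principal point sees the ray r / f radians off the axis. A picture is of the moment at which its call begins.
- manip.sign_off(): hands the job in; it is judged then, once.
The state is a dict: "clock": time; "qpos": joint angles; "qd": joint speeds; "effort": joint torques, N m; "position": TCP position; "ee_rot": TCP orientation; "contact_force": force on the tool from outside, world axes, zero at the start; "moment": the same for the moment, N m; "width": finger opening in m; "gripper_force": force on a finger pad.
Only numpy, scipy, OpenCV 4.12 (cv2) and the standard library are available. Lean on these libraries where they do the work, as an engineer would, in place of code of your own. Each camera call takes 0.05 s, during which the arm holds its last target. There are 200 camera calls.

## Task

Squeeze the sprung price clip open to take it off its little stand, and clip it onto the leaning front panel of the bin that has sweets in it (not the empty one). Put it near the middle of the panel's top edge, pushed well down and straight along the panel, with its white price plate on the outside, then let it close and leave it holding on by itself. Do not knock over or push aside the other things on the counter.

Things in the scene. Friction and masses are not known exactly. Their poses are not given: they have to be found in the camera images.
- clip: Steel sprung clip like a big clothes peg, jaws down, 80 mm long, 30 mm wide (its y), about 55 g. Origin: middle of the mouth at the jaw tips. z: from jaws up to levers. x: the way jaws and levers open; -x is the side with the white price plate. Hinge pin along y at z 40 mm; a panel can enter the jaws 36 mm deep. Squeezed, the mouth opens about 20 mm, evenly to both sides.
- clip_grip (a point): Point between the clip's two levers on its mid-plane, 62 mm above the jaw tips: centre the fingers here, closing along the clip's x. The levers form a V, 46 mm over the outer faces at their tips (z 72 mm) while closed on a panel; squeezed to 26 mm over all (5 to 10 N) they are parallel, reach from z 43 to 80 mm and are at their stop.
- price_plate (a point): Centre of the outer face of the white price plate (56 mm wide, 34 mm tall, clip z -3 to 31 mm, 12 mm from the clip's mid-plane) on the clip's front jaw.
- jaw_front (a joint): Opening angle of the front jaw: 0 shut on nothing, about 0.045 closed on a 5 mm panel, 0.28 fully squeezed open. The back jaw turns by the same angle the other way.
- stand: Fixed stand: dark wooden foot 85 x 110 x 12 mm with an upright wooden tongue 5 mm thick (x), 90 mm wide (y), its top edge at 100 mm. Origin under the centre of the foot. At the start the clip sits on the tongue, jaws about 26 mm over it, plate on the tongue's -x side (away from the robot).
- bin_full: Fixed grey open bin holding ball-shaped sweets (their tops below 62 mm), 170 mm wide (y), 170 mm deep, back wall 110 mm tall; origin under its middle; its flared front looks along its -x, away from the robot. The other bin is the same but empty.
- bin_full_panel: Leaning front panel of the bin with sweets: 5 mm thick, 170 mm wide, 108 mm long, top leaning 30 degrees out from vertical to the bin's -x (away from the robot). Origin: middle of its top edge, mid-thickness, 100 mm above the table. z: up along the panel; y: along the edge; x: square to the panel, into the bin (-x is outside). Side walls meet it only from 28 mm below the edge.
- bin_empty: Fixed grey bin of the same shape and size, empty: not to be used. Origin under its middle.
- jar: loose amber glass jar with white cap, 64 mm across, 100 mm tall; origin under its base
- carton: loose cardboard carton 50 x 75 x 45 mm; origin under its base
- tin: loose round steel tin, 70 mm across, 30 mm tall; origin under its base
- dispenser: loose upright red sweet dispenser, foot 30 x 38 mm, 93 mm tall; origin under its foot
- scoop: loose long spoon, 170 mm, lying flat along its x axis
- mint_box: loose flat green box 40 x 60 x 16 mm; origin under its base
Not all that is in view belongs to the job. Leave any pink or purple look-alike of the clip alone.

How it is judged:
On the way, in this order (a step that is already met when the one before it is completed fails the run):
1. the clip is squeezed open by the fingers while on the stand (value of joint jaw_front above 0.15 rad and contact force between clip and the fingers above 1 N and distance of clip from where it was at the start of the episode below 0.03 m), for 0.1 s.
2. the clip is held open with the edge of the filled bin's front panel between its jaws (value of joint jaw_front above 0.12 rad and contact force between clip and the fingers above 1 N and z of clip in the frame of bin_full_panel below -0.005 m and distance between clip and bin_full_panel below 0.06 m), for 0.05 s.
At the end, for the whole second after the job is handed in: Clip closed (jaw 0.02 to 0.1), released and at rest on the front panel of the bin with sweets: jaw tips at least 16 mm below its top edge, within 30 mm of the edge's middle, in line with the panel within 0.22 rad and 6 mm, plate outside, jaws pressing on the panel over 0.8 N (value of joint jaw_front between 0.02 and 0.1 rad and z of clip in the frame of bin_full_panel between -0.04 and -0.016 m and y of clip in the frame of bin_full_panel between -0.03 and 0.03 m and x of clip in the frame of bin_full_panel between -0.006 and 0.006 m and x of price_plate in the frame of bin_full_panel below -0.004 m and angle between the z axis of clip and the z axis of bin_full_panel, either way round below 0.22 rad and contact force between clip and bin_full above 0.8 N and linear speed of clip below 0.02 m/s); the robot touches nothing.
It fails at once if a loose thing on the counter is shifted by more than 20 mm (distance of any of jar, carton, tin, dispenser, scoop, mint_box from where it was at the start of the episode above 0.02 m).
It fails at once if a loose thing on the counter is knocked over (angle between any of jar, carton, tin, dispenser, mint_box's own z axis and vertical above 0.6 rad).
It also fails if it takes over 32 s, if anything falls off the work surface, if the arm or the gripper's body presses on something with over 40 N, if the wrist force passes 120 N, or if a joint passes its speed limit or range.

## Working session

There is one attempt and no reset: what is moved stays moved. The work goes in short steps, Python scripts to look and compute and a shell command to move; the robot and the scene stay as the last step left them, time stands still between calls to the robot, and variables do not carry over. Pictures are saved under pics/ and viewed, at most 10 in all, crops included, and the job is handed in when it is done.

```bash
mkdir -p pics; cat > h.py <<'E'
import numpy as np,cv2
from rig import manip
def cloud(im):
    h,w=im["depth"].shape
    u,v=np.meshgrid(np.arange(w),np.arange(h)); d=im["depth"]
    P=np.stack([(u-im["cx"])/im["fx"]*d,(v-im["cy"])/im["fy"]*d,d],-1)
    T=np.array(im["pose"]); W=P@T[:3,:3].T+T[:3,3]; W[d==0]=np.nan
    return W
E
python3 - <<'E'
from h import *
import pickle
ims={n:manip.get_image(n) for n in("scene","side","wrist")}
pickle.dump(ims,open("ims0.pkl","wb"))
cv2.imwrite("pics/a.png",np.hstack([ims["scene"]["pixels"],ims["side"]["pixels"]])[:, :, :] if 0 else cv2.resize(ims["scene"]["pixels"],(800,600)))
cv2.imwrite("pics/b.png",cv2.resize(ims["side"]["pixels"],(800,600)))
for n in ims: print(n,np.round(ims[n]["pose"],3).tolist(),ims[n]["fx"],ims[n]["cx"],ims[n]["cy"])
print(manip.get_state(),manip.grip_point_offset)
E
```

```text
scene [[-0.003, 0.845, -0.535, 1.188], [1.0, 0.0, -0.005, -0.004], [-0.004, -0.535, -0.845, 1.098], [0.0, 0.0, 0.0, 1.0]] 485.4277210687353 261.37368729660136 195.58369131858638
side [[-0.995, -0.048, 0.092, 0.434], [-0.102, 0.612, -0.784, 0.957], [-0.019, -0.789, -0.614, 0.862], [0.0, 0.0, 0.0, 1.0]] 461.0801268443192 251.30702512597642 195.70112244262364
wrist [[0.224, 0.924, 0.31, 0.048], [0.975, -0.211, -0.073, 0.579], [-0.002, 0.318, -0.948, 0.374], [0.0, 0.0, 0.0, 1.0]] 297.3186396354542 251.16453847747474 187.49988685200196
{'clock': 0.15, 'qpos': array([ 1.22399052e+00,  2.76438430e-01,  1.50580509e+00, -7.65687438e-06,
        1.36067567e+00, -1.21004952e-01]), 'qd': array([-0.00072791, -0.00126176, -0.00382956,  0.00040978, -0.00014762,
        0.00010172]), 'effort': array([ 3.01441396e-03, -4.17150128e+01, -2.46031344e+01,  3.71846163e-04,
        7.65762117e-03, -1.19013689e-05]), 'position': array([0.12861968, 0.56005253, 0.2306597 ]), 'ee_rot': array([-1.50089217e-04,  1.12659913e-01,  9.93633385e-01, -6.46073325e-04]), 'contact_force': array([ 0.2827232 , -0.63091219, -0.17959887]), 'moment': array([ 0.01013491, -0.05924335,  0.0432156 ]), 'gripper_force': 0.0, 'width': 0.08537649961012542} 0.0187
```

View pics/a.png

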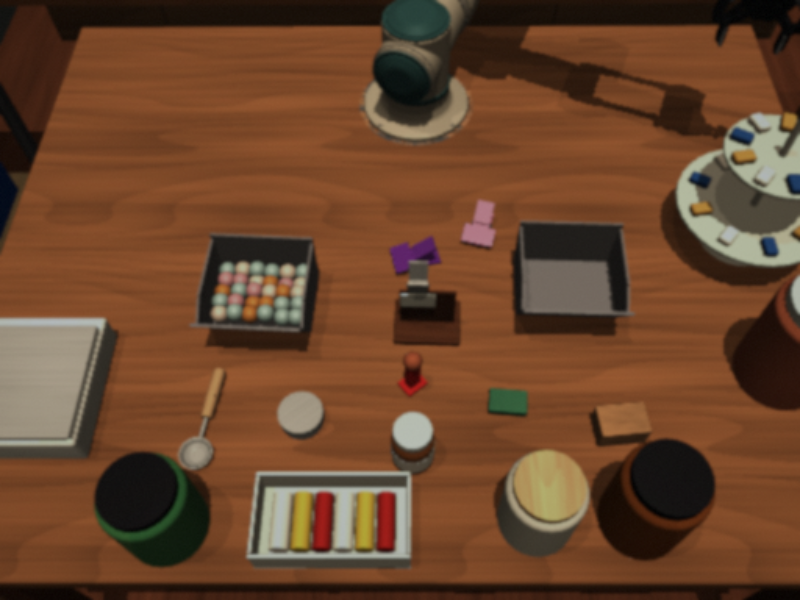

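View pics/b.png

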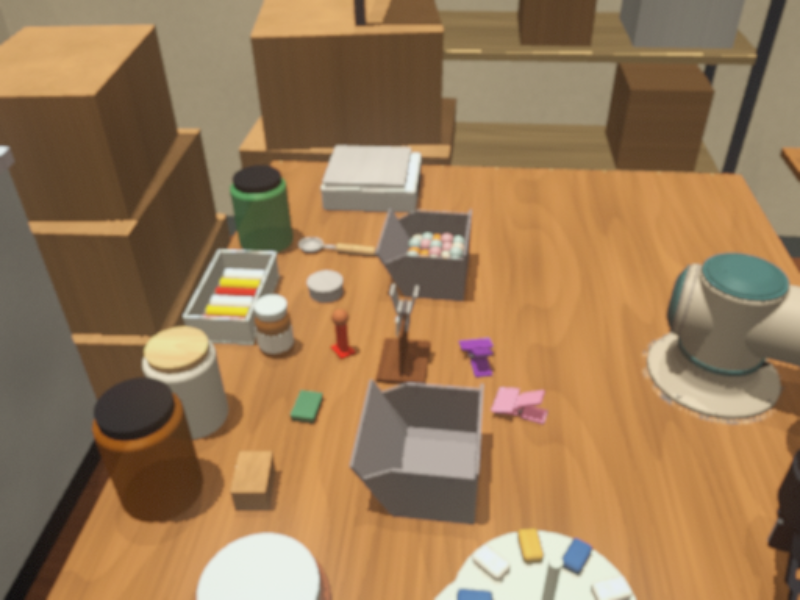

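The scene view shows the clip on its stand at about (418,285), with the white plate facing the camera (+x). The bin with sweets is on the left (−y), with its panel edge from (193,325) to (315,330). The empty bin is on the right. The side view agrees, with the clip at (404,305) and the full bin at (430,250).

```bash
cat > m.py <<'E'
from h import *
import pickle
ims=pickle.load(open("ims0.pkl","rb"))
out=[]
for n in("scene","side"):
    im=ims[n]; W=cloud(im); px=im["pixels"]
    # clip seed
    s=(418,285) if n=="scene" else (404,305)
    sx,sy=int(s[0]*.64),int(s[1]*.64)
    print(n,"seed",W[sy,sx])
    c=np.nanmedian(W[sy-3:sy+4,sx-3:sx+4].reshape(-1,3),0)
    m=(np.abs(W[...,0]-.40)<.4)&np.isfinite(W[...,2])
    # bin edges: z>0.09 near bin
    b=m&(W[...,1]<-.09)&(W[...,1]>-.4)&(W[...,2]>.092)&(W[...,2]<.106)&(W[...,0]>.35)&(W[...,0]<.62)
    P=W[b]; print("binfull edge n",len(P)); 
    if len(P):
        hx=np.percentile(P[:,0],98); Q=P[P[:,0]>hx-.03]; Q=Q[Q[:,2]>.096] 
        print(" mean",Q.mean(0),"ymin/max",Q[:,1].min(),Q[:,1].max(),"x(y) fit",np.polyfit(Q[:,1],Q[:,0],1),"zmax",Q[:,2].max())
    k=m&(np.abs(W[...,1]-.0)<.08)&(W[...,2]>.06)&(W[...,2]<.17)&(W[...,0]>.35)&(W[...,0]<.6)
    P=W[k]
    for lo in np.arange(.06,.17,.01):
        q=P[(P[:,2]>=lo)&(P[:,2]<lo+.01)]
        if len(q): print(f" z{lo:.2f} n{len(q)} x {q[:,0].min():.3f}..{q[:,0].max():.3f} y {q[:,1].min():.3f}..{q[:,1].max():.3f} med {np.median(q,0).round(3)}")
    x0,y0=(sx-40,sy-45) if n=="scene" else (sx-40,sy-35)
    out.append(cv2.resize(px[y0:y0+75,x0:x0+80],(400,375),interpolation=cv2.INTER_CUBIC))
    print(" crop origin",x0,y0,"x5")
cv2.imwrite("pics/c.png",np.hstack(out))
E
python3 m.py
```

```text
scene seed [0.54729763 0.00288114 0.14622826]
binfull edge n 585
 mean [ 0.59451347 -0.26149891  0.10066147] ymin/max -0.3475596222526856 -0.17805783529228136 x(y) fit [0.05398605 0.60863076] zmax 0.10534524537010115
 z0.06 n31 x 0.528..0.538 y 0.016..0.064 med [0.532 0.046 0.065]
 z0.07 n61 x 0.528..0.542 y -0.024..0.063 med [0.535 0.028 0.077]
 z0.08 n78 x 0.530..0.544 y -0.024..0.063 med [0.538 0.022 0.084]
 z0.09 n96 x 0.523..0.542 y -0.024..0.063 med [0.537 0.015 0.096]
 z0.10 n83 x 0.525..0.543 y -0.024..0.062 med [0.537 0.018 0.103]
 z0.11 n52 x 0.515..0.544 y -0.014..0.020 med [0.522 0.003 0.117]
 z0.12 n60 x 0.512..0.547 y -0.011..0.018 med [0.517 0.003 0.125]
 z0.13 n52 x 0.510..0.549 y -0.011..0.018 med [0.514 0.005 0.134]
 z0.14 n74 x 0.505..0.550 y -0.011..0.017 med [0.513 0.003 0.146]
 z0.15 n26 x 0.507..0.551 y -0.009..0.017 med [0.511 0.005 0.151]
 crop origin 227 137 x5
side seed [0.52877756 0.00292541 0.11764872]
binfull edge n 340
 mean [ 0.59233692 -0.25491445  0.09937483] ymin/max -0.3515272509725058 -0.17637808370660402 x(y) fit [0.0487825  0.60477228] zmax 0.10417814333521347
 z0.06 n15 x 0.525..0.532 y 0.015..0.067 med [0.527 0.06  0.066]
 z0.07 n25 x 0.519..0.538 y -0.002..0.066 med [0.527 0.027 0.075]
 z0.08 n33 x 0.519..0.537 y -0.007..0.066 med [0.527 0.029 0.085]
 z0.09 n52 x 0.518..0.540 y -0.016..0.066 med [0.529 0.024 0.097]
 z0.10 n35 x 0.519..0.540 y -0.011..0.065 med [0.53  0.02  0.103]
 z0.11 n74 x 0.514..0.541 y -0.016..0.024 med [0.528 0.009 0.116]
 z0.12 n25 x 0.512..0.543 y -0.014..0.020 med [0.539 0.011 0.126]
 z0.13 n22 x 0.509..0.545 y -0.012..0.022 med [0.542 0.013 0.135]
 z0.14 n26 x 0.507..0.549 y -0.013..0.020 med [0.544 0.011 0.146]
 z0.15 n19 x 0.505..0.549 y -0.007..0.021 med [0.509 0.005 0.151]
 crop origin 218 160 x5
```

View pics/c.png

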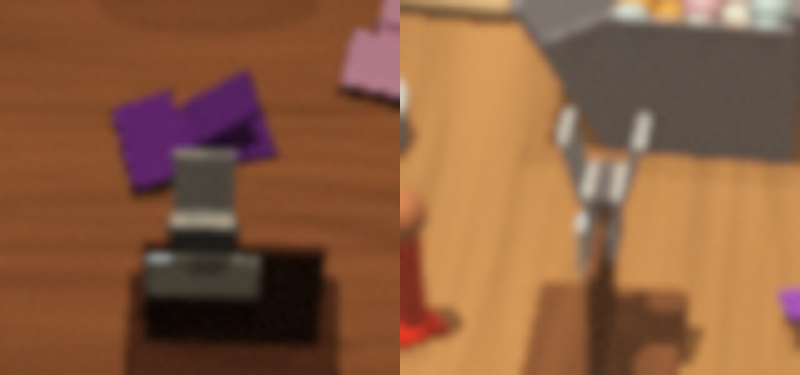

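```bash
cat > m2.py <<'E'
from h import *
import pickle
ims=pickle.load(open("ims0.pkl","rb"))
def fit(Q):
    for _ in range(4):
        p=np.polyfit(Q[:,1],Q[:,0],1); r=Q[:,0]-np.polyval(p,Q[:,1]); Q=Q[abs(r)<max(2*r.std(),.0015)]
    return p,len(Q),r.std(),Q.mean(0)
for n in("scene","side"):
    W=cloud(ims[n]).reshape(-1,3); W=W[np.isfinite(W[:,0])]
    B=lambda x0,x1,y0,y1,z0,z1:W[(W[:,0]>x0)&(W[:,0]<x1)&(W[:,1]>y0)&(W[:,1]<y1)&(W[:,2]>z0)&(W[:,2]<z1)]
    print(n,"tongue top",fit(B(.5,.56,.036,.06,.094,.106)))
    print(" tongue all",fit(B(.5,.56,.036,.06,.03,.094)))
    print(" near lever",fit(B(.50,.518,-.03,.04,.135,.145)))
    print(" far lever",fit(B(.538,.56,-.03,.04,.135,.145)))
    T=B(.49,.57,-.03,.04,.14,.17); print(" clip top z pct",np.percentile(T[:,2],[50,90,98]))
    E=B(.57,.62,-.345,-.18,.096,.106); p=fit(E); print(" edge",p)
    E=B(.57,.62,-.4,-.1,.08,.106); print(" y ends",np.percentile(E[:,1],[0,1,99,100]))
    K=B(.38,.47,-.345,-.18,.107,.118); print(" back wall top",fit(K))
    for name,b in dict(disp=(.57,.70,-.03,.05,.02,.12),).items():
        D=B(*b); print(name,D.min(0),D.max(0))
E
python3 m2.py
```

```text
scene tongue top (array([-0.00796966,  0.53163209]), 27, np.float64(0.0013780105570594863), array([0.53124057, 0.04912728, 0.09985208]))
 tongue all (array([0.05919679, 0.52877789]), 119, np.float64(0.0009051047052318453), array([0.5316492 , 0.04824624, 0.06244231]))
 near lever (array([0.04499965, 0.51283046]), 29, np.float64(0.0013190134323025847), array([0.51299651, 0.00368993, 0.13965098]))
 far lever (array([0.00795941, 0.54744286]), 19, np.float64(0.0010454581075616564), array([0.547476  , 0.00416371, 0.1404518 ]))
 clip top z pct [0.14824466 0.15176686 0.1534064 ]
 edge (array([0.05586727, 0.60912154]), 133, np.float64(0.0014384457930660057), array([ 0.59456057, -0.26063511,  0.10067034]))
 y ends [-0.34755962 -0.34606348 -0.17732714 -0.1764242 ]
 back wall top (array([0.0581796 , 0.44270354]), 107, np.float64(0.0015494227858761588), array([ 0.42754741, -0.26050597,  0.11010584]))
disp [ 0.6274166  -0.0185131   0.02047673] [0.65738235 0.00766854 0.09622429]
side tongue top (array([0.09904576, 0.52379813]), 16, np.float64(0.001753532621889312), array([0.52865472, 0.04903376, 0.
[... 151 characters left out ...]
er (array([-0.03578798,  0.5109531 ]), 7, np.float64(0.0012223261824385126), array([0.51040194, 0.01540065, 0.14101252]))
 far lever (array([0.05944981, 0.54310013]), 15, np.float64(0.0009904870323203293), array([0.54350142, 0.00675005, 0.13952429]))
 clip top z pct [0.14874327 0.15167358 0.15262751]
 edge (array([0.05536487, 0.60654446]), 64, np.float64(0.0020650369160952935), array([ 0.59231607, -0.25699318,  0.09942437]))
 y ends [-0.35397753 -0.34628373 -0.17662927 -0.17567537]
 back wall top (array([0.05345769, 0.4394441 ]), 36, np.float64(0.0012162820053597788), array([ 0.42591104, -0.25315464,  0.10939994]))
disp [ 0.62726227 -0.01208143  0.02075439] [0.65265191 0.01103561 0.09503021]
```

```bash
python3 - <<'E'
from h import *
import pickle
ims=pickle.load(open("ims0.pkl","rb"))
W=np.vstack([cloud(ims[n]).reshape(-1,3) for n in("scene","side")]); W=W[np.isfinite(W[:,0])]
for lo in np.arange(.03,.4,.03):
    q=W[(W[:,2]>lo)&(W[:,2]<lo+.03)&(W[:,1]>.3)&(W[:,1]<.9)&(W[:,0]>-.1)&(W[:,0]<.62)]
    if len(q): print(round(lo,2),len(q),np.percentile(q,[1,99],axis=0).round(2).tolist())
E
```

```text
0.03 902 [[0.4, 0.3, 0.03], [0.61, 0.52, 0.06]]
0.06 4158 [[0.24, 0.31, 0.06], [0.6, 0.65, 0.09]]
0.09 1581 [[0.24, 0.3, 0.09], [0.61, 0.63, 0.11]]
0.12 76 [[0.52, 0.51, 0.12], [0.62, 0.54, 0.15]]
0.15 86 [[0.55, 0.51, 0.15], [0.62, 0.57, 0.18]]
0.18 4567 [[0.26, 0.49, 0.18], [0.62, 0.6, 0.21]]
0.21 2994 [[0.26, 0.5, 0.21], [0.62, 0.6, 0.23]]
0.24 408 [[0.11, 0.51, 0.24], [0.35, 0.61, 0.27]]
0.27 474 [[0.11, 0.49, 0.27], [0.35, 0.62, 0.3]]
0.3 674 [[0.1, 0.49, 0.3], [0.15, 0.61, 0.33]]
0.33 289 [[0.13, 0.5, 0.33], [0.16, 0.6, 0.36]]
0.36 321 [[0.16, 0.55, 0.36], [0.17, 0.58, 0.39]]
0.39 173 [[0.16, 0.54, 0.39], [0.17, 0.57, 0.41]]
```

```bash
python3 -m pendant '[{"jaw":1,"tx":0,"ty":-6,"tz":0.5,"az":-5},{"jaw":1,"tx":2,"ty":-12,"tz":0.5,"az":-14},{"jaw":1,"tx":5,"ty":-18,"tz":0.5,"az":-23},{"jaw":1,"tx":9,"ty":-23,"tz":0,"az":-32},{"jaw":1,"tx":13.5,"ty":-28,"tz":0,"az":-41},{"jaw":1,"tx":18,"ty":-33,"tz":-0.5,"az":-50},{"jaw":1,"tx":23,"ty":-38,"tz":-1,"az":-58},{"jaw":1,"tx":28,"ty":-43,"tz":-1.5,"az":-66},{"jaw":1,"tx":33,"ty":-48,"tz":-2,"az":-74},{"jaw":1,"tx":37,"ty":-53,"tz":-3,"az":-80}]' 30
```

```text
invalid input at $[0]: expected keys jaw, tx, ty, tz, ax, ay, az
```

```bash
python3 -m pendant '[{"jaw":1,"tx":0,"ty":-6,"tz":0.5,"ax":0,"ay":0,"az":-5},{"jaw":1,"tx":2,"ty":-12,"tz":0.5,"ax":0,"ay":0,"az":-14},{"jaw":1,"tx":5,"ty":-18,"tz":0.5,"ax":0,"ay":0,"az":-23},{"jaw":1,"tx":9,"ty":-23,"tz":0,"ax":0,"ay":0,"az":-32},{"jaw":1,"tx":13.5,"ty":-28,"tz":0,"ax":0,"ay":0,"az":-41},{"jaw":1,"tx":18,"ty":-33,"tz":-0.5,"ax":0,"ay":0,"az":-50},{"jaw":1,"tx":23,"ty":-38,"tz":-1,"ax":0,"ay":0,"az":-58},{"jaw":1,"tx":28,"ty":-43,"tz":-1.5,"ax":0,"ay":0,"az":-66},{"jaw":1,"tx":33,"ty":-48,"tz":-2,"ax":0,"ay":0,"az":-74},{"jaw":1,"tx":37,"ty":-53,"tz":-3,"ax":0,"ay":0,"az":-80}]' 30
```

```text
clock: 1.4
position: [0.4716, 0.0615, 0.2066]
ee_rot: [0.0, 0.726, 0.687, 0.001]
contact_force: [0.4, 1.0, 0.2]
width: 0.0851
gripper_force: 0.0
```

```bash
python3 -m pendant '[{"jaw":1,"tx":2.9,"ty":-2.6,"tz":0,"ax":0,"ay":0,"az":0},{"jaw":1,"tx":2.9,"ty":-2.6,"tz":0,"ax":0,"ay":0,"az":0},{"jaw":1,"tx":2.9,"ty":-2.6,"tz":0,"ax":0,"ay":0,"az":0}]'; python3 - <<'E'
from h import *
import pickle
im=manip.get_image("wrist"); pickle.dump(im,open("w1.pkl","wb"))
cv2.imwrite("pics/d.png",im["pixels"]); print(np.round(im["pose"],3).tolist(),manip.get_state()["position"],manip.get_state()["ee_rot"])
E
```

```text
clock: 1.78
position: [0.4983, 0.0375, 0.2062]
ee_rot: [-0.001, 0.725, 0.689, -0.0]
contact_force: [0.0, 0.3, 0.8]
width: 0.0853
gripper_force: 0.0
[[0.999, -0.048, -0.019, 0.502], [-0.051, -0.946, -0.319, 0.119], [-0.002, 0.319, -0.948, 0.35], [0.0, 0.0, 0.0, 1.0]] [0.49807395 0.03783778 0.20641697] [-6.13194086e-04  7.24810647e-01  6.88947793e-01 -2.98863431e-04]
```

View pics/d.png

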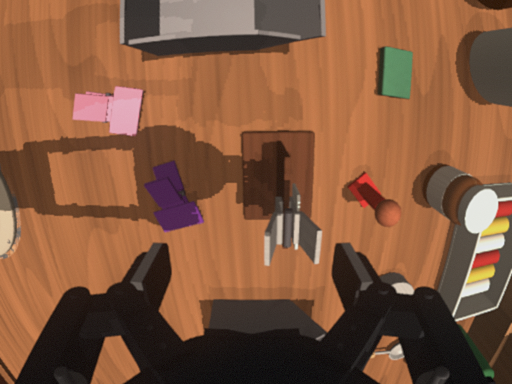

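The wrist view shows the open fingers at (155,270) and (350,270). The clip levers end at about (268,262) and (319,258), and the plate is on the right (+x) side. I'll refine the clip position from this depth image.

```bash
cat >> h.py <<'E'
def wcloud(im):
    h,w=im["depth"].shape
    u,v=np.meshgrid(np.arange(w),np.arange(h)); d=im["depth"]
    x=(u-im["cx"])/im["fx"]; y=(v-im["cy"])/im["fy"]; r=np.hypot(x,y); k=np.tan(r)/np.maximum(r,1e-9)
    P=np.stack([x*k*d,y*k*d,d],-1); T=np.array(im["pose"]); W=P@T[:3,:3].T+T[:3,3]; W[d==0]=np.nan
    return W
E
python3 - <<'E'
from h import *
import pickle
im=pickle.load(open("w1.pkl","rb")); W=wcloud(im)[180:290,240:340].reshape(-1,3); W=W[np.isfinite(W[:,0])]
for lo in np.arange(.08,.16,.01):
    q=W[(W[:,2]>lo)&(W[:,2]<lo+.01)]
    for nm,s in(("L",q[q[:,0]<.529]),("R",q[q[:,0]>=.529])):
        if len(s)>4: print(round(lo,2),nm,len(s),np.percentile(s[:,:2],[2,50,98],axis=0).round(4).tolist(),np.polyfit(s[:,1],s[:,0],1).round(3))
print(np.percentile(W[:,2],[95,99,99.8]))
E
```

```text
0.08 L 73 [[0.5197, 0.0073], [0.525, 0.0168], [0.5267, 0.0361]] [0.226 0.52 ]
0.08 R 51 [[0.532, 0.0105], [0.536, 0.0164], [0.5388, 0.0294]] [0.293 0.529]
0.09 L 80 [[0.5198, -0.0243], [0.5244, 0.0166], [0.5271, 0.0396]] [0.041 0.524]
0.09 R 59 [[0.5312, 0.0133], [0.5364, 0.0211], [0.5391, 0.0325]] [0.128 0.533]
0.1 L 137 [[0.5202, -0.0274], [0.527, 0.0188], [0.5289, 0.0398]] [0.053 0.525]
0.1 R 177 [[0.529, -0.0259], [0.5359, 0.0189], [0.5392, 0.0401]] [-0.053  0.536]
0.11 L 463 [[0.5171, -0.015], [0.5242, 0.0037], [0.5287, 0.0194]] [-0.013  0.523]
0.11 R 337 [[0.5295, -0.0132], [0.5341, 0.0037], [0.5401, 0.0187]] [0.026 0.534]
0.12 L 82 [[0.5128, -0.0122], [0.5156, 0.0075], [0.5211, 0.0173]] [-0.027  0.516]
0.12 R 173 [[0.538, -0.0129], [0.5394, 0.0049], [0.5434, 0.0161]] [0.073 0.539]
0.13 L 88 [[0.5103, -0.0121], [0.5127, 0.008], [0.5148, 0.0174]] [-0.009  0.513]
0.13 R 184 [[0.5399, -0.0131], [0.5418, 0.0039], [0.5458, 0.0166]] [0.089 0.542]
0.14 L 94 [[0.5075, -0.0116], [0.5106, 0.0097], [0.5125, 0.0175]] [-0.024  0.511]
0.14 R 220 [[0.5423, -0.0132], [0.5441, 0.0035], [0.5482, 0.0163]] [0.065 0.544]
0.15 L 188 [[0.5052, -0.0124], [0.5077, 0.0017], [0.5097, 0.0169]] [0.045 0.508]
0.15 R 192 [[0.5449, -0.0135], [0.5471, 0.0027], [0.5498, 0.016]] [0.042 0.547]
[0.15144885 0.22998604 0.23492485]
```

```bash
python3 -m pendant '[{"jaw":1,"tx":2.9,"ty":-3.6,"tz":0,"ax":0,"ay":0,"az":0},{"jaw":1,"tx":2.9,"ty":-3.6,"tz":-1,"ax":0,"ay":0,"az":0},{"jaw":1,"tx":2.9,"ty":-3.6,"tz":-3,"ax":0,"ay":0,"az":0},{"jaw":1,"tx":2.9,"ty":-3.6,"tz":-5,"ax":0,"ay":0,"az":0},{"jaw":1,"tx":2.9,"ty":-3.6,"tz":-7,"ax":0,"ay":0,"az":0},{"jaw":1,"tx":2.9,"ty":-3.6,"tz":-8.8,"ax":0,"ay":0,"az":0},{"jaw":1,"tx":2.9,"ty":-3.6,"tz":-8.8,"ax":0,"ay":0,"az":0},{"jaw":1,"tx":2.9,"ty":-3.6,"tz":-8.8,"ax":0,"ay":0,"az":0}]'
```

```text
clock: 2.82
position: [0.528, 0.0019, 0.1193]
ee_rot: [0.0, 0.725, 0.689, 0.0]
contact_force: [-0.3, -0.6, 0.3]
width: 0.0854
gripper_force: 0.0
```

```bash
python3 -m pendant '[{"jaw":-1,"tx":0,"ty":0,"tz":0,"ax":0,"ay":0,"az":0},{"jaw":-1,"tx":0,"ty":0,"tz":0,"ax":0,"ay":0,"az":0},{"jaw":-1,"tx":0,"ty":0,"tz":0,"ax":0,"ay":0,"az":0},{"jaw":-1,"tx":0,"ty":0,"tz":0,"ax":0,"ay":0,"az":0},{"jaw":-1,"tx":0,"ty":0,"tz":0,"ax":0,"ay":0,"az":0},{"jaw":-1,"tx":0,"ty":0,"tz":0,"ax":0,"ay":0,"az":0},{"jaw":-1,"tx":0,"ty":0,"tz":0,"ax":0,"ay":0,"az":0},{"jaw":-1,"tx":0,"ty":0,"tz":0,"ax":0,"ay":0,"az":0}]' 30
```

```text
clock: 3.82
position: [0.5282, 0.0012, 0.1186]
ee_rot: [0.0, 0.725, 0.689, 0.0]
contact_force: [-0.2, -0.3, -1.4]
width: 0.0249
gripper_force: 36.0
```

```bash
python3 -m pendant '[{"jaw":-1,"tx":0,"ty":0,"tz":1,"ax":0,"ay":0,"az":0},{"jaw":-1,"tx":0,"ty":0,"tz":3,"ax":0,"ay":0,"az":0},{"jaw":-1,"tx":0,"ty":0,"tz":6,"ax":0,"ay":0,"az":0},{"jaw":-1,"tx":0,"ty":0,"tz":9,"ax":0,"ay":0,"az":0},{"jaw":-1,"tx":0,"ty":0,"tz":12,"ax":0,"ay":0,"az":0},{"jaw":-1,"tx":0,"ty":0,"tz":12,"ax":0,"ay":0,"az":0},{"jaw":-1,"tx":0,"ty":0,"tz":12,"ax":0,"ay":0,"az":0}]'; python3 - <<'E'
from h import *
import pickle
w=manip.get_image("wrist"); s=manip.get_image("side"); pickle.dump((w,s,manip.get_state()),open("w2.pkl","wb"))
cv2.imwrite("pics/e.png",np.hstack([cv2.resize(w["pixels"][180:384,150:370],(440,408)),cv2.resize(s["pixels"][100:236,190:310],(360,408))]))
print(manip.get_state()["position"],manip.get_state()["width"])
E
```

```text
clock: 4.7
position: [0.5276, 0.0013, 0.2382]
ee_rot: [-0.0, 0.725, 0.689, -0.0]
contact_force: [-0.4, 0.7, -0.3]
width: 0.0245
gripper_force: 36.0
[0.52724917 0.00129215 0.2373708 ] 0.02461571325018327
```

View pics/e.png

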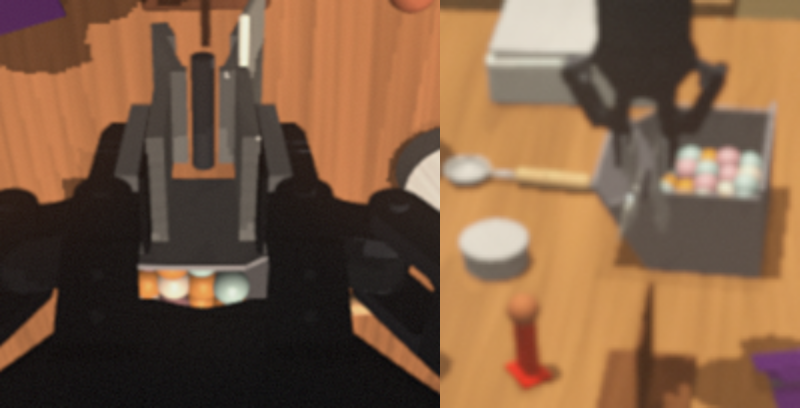

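```bash
python3 - <<'E'
from h import *
import pickle
w,s,st=pickle.load(open("w2.pkl","rb"))
for nm,W in(("side",cloud(s)),("wrist",wcloud(w))):
    W=W.reshape(-1,3); W=W[(abs(W[:,0]-.528)<.035)&(abs(W[:,1])<.035)&(W[:,2]>.13)&(W[:,2]<.235)]
    for lo in np.arange(.13,.235,.005):
        q=W[(W[:,2]>lo)&(W[:,2]<lo+.005)]
        if len(q)>2: print(nm,round(lo,3),len(q),np.percentile(q[:,:2],[2,50,98],axis=0).round(3).tolist())
E
python3 -m pendant '[{"jaw":-1,"tx":2,"ty":-4,"tz":0,"ax":0.3,"ay":5,"az":0},{"jaw":-1,"tx":4,"ty":-9,"tz":0,"ax":0.6,"ay":10,"az":0},{"jaw":-1,"tx":6,"ty":-14,"tz":0,"ax":0.9,"ay":15,"az":0},{"jaw":-1,"tx":8,"ty":-19,"tz":0,"ax":1.1,"ay":20,"az":0},{"jaw":-1,"tx":10,"ty":-24,"tz":0,"ax":1.4,"ay":25,"az":0},{"jaw":-1,"tx":12,"ty":-26.6,"tz":-2,"ax":1.7,"ay":30,"az":0},{"jaw":-1,"tx":12,"ty":-26.6,"tz":-4,"ax":1.7,"ay":30,"az":0},{"jaw":-1,"tx":12,"ty":-26.6,"tz":-4,"ax":1.7,"ay":30,"az":0},{"jaw":-1,"tx":12,"ty":-26.6,"tz":-4,"ax":1.7,"ay":30,"az":0}]'
```

```text
side 0.185 5 [[0.512, 0.013], [0.542, 0.018], [0.548, 0.029]]
side 0.19 14 [[0.508, -0.01], [0.512, 0.016], [0.546, 0.03]]
side 0.195 13 [[0.51, 0.0], [0.514, 0.017], [0.545, 0.028]]
side 0.2 24 [[0.511, -0.009], [0.535, 0.013], [0.544, 0.033]]
side 0.205 15 [[0.512, -0.006], [0.514, 0.016], [0.543, 0.032]]
side 0.21 12 [[0.514, -0.01], [0.515, 0.014], [0.542, 0.031]]
side 0.215 10 [[0.515, 0.004], [0.539, 0.018], [0.541, 0.031]]
side 0.22 11 [[0.516, 0.002], [0.529, 0.018], [0.539, 0.023]]
side 0.225 46 [[0.516, -0.013], [0.527, 0.009], [0.539, 0.021]]
side 0.23 23 [[0.514, -0.009], [0.525, 0.017], [0.538, 0.021]]
wrist 0.185 7 [[0.547, -0.013], [0.549, 0.012], [0.549, 0.029]]
wrist 0.19 117 [[0.509, -0.014], [0.547, 0.015], [0.549, 0.029]]
wrist 0.195 125 [[0.51, -0.01], [0.546, 0.016], [0.548, 0.029]]
wrist 0.2 160 [[0.512, -0.008], [0.538, 0.015], [0.547, 0.029]]
wrist 0.205 97 [[0.513, -0.005], [0.544, 0.016], [0.546, 0.029]]
wrist 0.21 102 [[0.514, 0.004], [0.543, 0.017], [0.544, 0.029]]
wrist 0.215 100 [[0.516, 0.01], [0.542, 0.017], [0.543, 0.029]]
wrist 0.22 186 [[0.518, 0.014], [0.539, 0.019], [0.542, 0.029]]
wrist 0.225 231 [[0.517, -0.016], [0.528, 0.016], [0.538, 0.02]]
wrist 0.23 1322 [[0.517, -0.014], [0.527, 0.004], [0.537, 0.018]]
clock: 5.92
position: [0.648, -0.2645, 0.1996]
ee_rot: [-0.189, 0.7, 0.665, -0.177]
contact_force: [0.6, -0.2, 0.1]
width: 0.0244
gripper_force: 36.0
```

```bash
python3 - <<'E'
from h import *
from scipy.spatial.transform import Rotation as R
w=manip.get_image("wrist"); s=manip.get_image("side"); st=manip.get_state()
q=st["ee_rot"]; Rt=R.from_quat([q[1],q[2],q[3],q[0]]).as_matrix(); print("tool axes\n",Rt.round(3))
o=np.array([np.cos(-.056),np.sin(-.056),0]); zp=.5*o+np.array([0,0,.866]); xp=-(.866*o-np.array([0,0,.5])); yp=np.cross(zp,xp)
O=np.array([.5935,-.262,.1]); A=np.array([xp,yp,zp])
print("TCP in panel mm",(A@(st["position"]-O)*1e3).round(1), "tool z in panel",(A@Rt[:,2]).round(3),"tool y",(A@Rt[:,1]).round(3))
for nm,W in(("wrist",wcloud(w)),("side",cloud(s))):
    P=(W.reshape(-1,3)-O)@A.T*1e3; P=P[np.isfinite(P[:,0])]
    for lo in range(-30,110,6):
        k=P[(P[:,2]>lo)&(P[:,2]<lo+6)&(abs(P[:,0])<28)&(abs(P[:,1])<(100 if lo<10 else 35))]
        if len(k)>3: print(nm,lo,len(k),np.percentile(k[:,:2],[2,25,50,75,98],axis=0).round(0).astype(int).tolist())
cv2.imwrite("pics/f.png",np.hstack([w["pixels"][:,100:412],cv2.resize(s["pixels"][90:218,190:350],(480,384))]))
E
```

```text
tool axes
 [[ 0.051  0.866 -0.497]
 [ 0.999 -0.044  0.027]
 [ 0.002 -0.498 -0.867]]
TCP in panel mm [  3.1  -0.6 114.9] tool z in panel [-0.002  0.001 -1.   ] tool y [-1.    -0.005  0.002]
wrist -30 109 [[2, -82], [7, -81], [12, -80], [20, -79], [27, 85]]
wrist -24 8 [[2, -26], [2, -24], [2, -23], [2, -22], [2, -20]]
wrist -18 9 [[2, -20], [2, -18], [2, -16], [2, -15], [2, -13]]
wrist -12 9 [[2, -12], [2, -11], [2, -9], [2, -8], [2, -6]]
wrist -6 15 [[-1, -78], [0, -38], [2, -5], [2, -2], [2, 0]]
wrist 0 649 [[-3, -80], [-1, -55], [0, -29], [1, 1], [2, 46]]
wrist 60 23 [[-17, -29], [-17, -16], [-17, -15], [-11, -10], [20, 15]]
wrist 66 152 [[-17, -29], [-16, -16], [-15, -13], [20, -2], [21, 12]]
wrist 72 168 [[-16, -29], [-15, -16], [-8, -15], [17, -8], [20, 8]]
wrist 78 156 [[-14, -29], [-13, -17], [-12, -14], [15, -10], [18, 6]]
wrist 84 111 [[-12, -29], [-12, -24], [-11, -16], [14, -12], [17, 0]]
wrist 90 156 [[-11, -29], [-10, -24], [-9, -18], [-5, -16], [16, -10]]
wrist 96 161 [[-9, -28], [-8, -22], [-7, -17], [2, -16], [14, -14]]
wrist 102 1473 [[-5, -19], [-1, -12], [4, -4], [
[... 324 characters left out ...]
81]]
side -6 59 [[-3, -86], [0, -47], [1, -14], [2, 40], [4, 84]]
side 0 20 [[-2, -83], [0, -30], [1, 15], [3, 35], [4, 74]]
side 60 9 [[-16, -28], [-14, -19], [-8, -16], [-8, -10], [21, 2]]
side 66 25 [[-14, -27], [-7, -17], [16, -9], [20, 0], [23, 12]]
side 72 27 [[-12, -32], [-9, -18], [-6, -14], [18, 2], [21, 11]]
side 78 31 [[-11, -30], [-8, -15], [-6, -9], [16, 2], [20, 17]]
side 84 20 [[-11, -30], [-7, -18], [-5, -12], [16, 0], [17, 9]]
side 90 23 [[-8, -31], [-6, -20], [13, -10], [14, 2], [16, 9]]
side 96 14 [[-8, -21], [2, -18], [10, -14], [14, -6], [15, 8]]
side 102 32 [[-8, -22], [-1, -15], [4, -9], [14, 0], [18, 10]]
side 108 20 [[-7, -19], [-5, -16], [-3, -8], [16, 0], [19, 10]]
```

View pics/f.png

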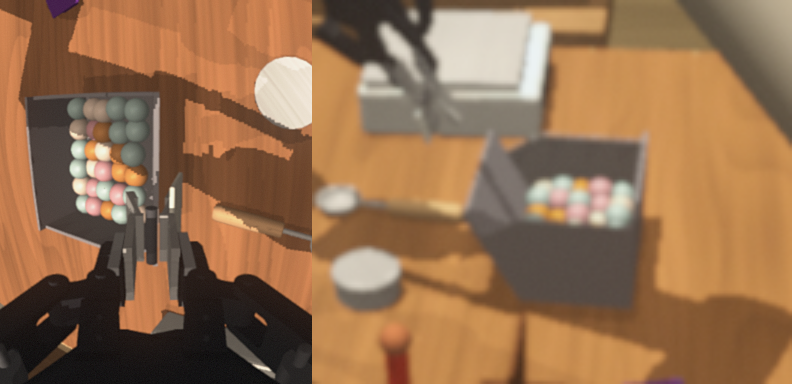

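```bash
python3 -m pendant '[{"jaw":-1,"tx":0.25,"ty":0,"tz":-0.15,"ax":0,"ay":0,"az":0},{"jaw":-1,"tx":-0.7,"ty":0.05,"tz":-1.8,"ax":0,"ay":0,"az":0},{"jaw":-1,"tx":-1.7,"ty":0.1,"tz":-3.5,"ax":0,"ay":0,"az":0},{"jaw":-1,"tx":-2.6,"ty":0.15,"tz":-5.1,"ax":0,"ay":0,"az":0},{"jaw":-1,"tx":-3.4,"ty":0.2,"tz":-6.5,"ax":0,"ay":0,"az":0},{"jaw":-1,"tx":-3.4,"ty":0.2,"tz":-6.5,"ax":0,"ay":0,"az":0},{"jaw":-1,"tx":-3.4,"ty":0.2,"tz":-6.5,"ax":0,"ay":0,"az":0}]'; python3 - <<'E'
from h import *
w=manip.get_image("wrist"); st=manip.get_state()
o=np.array([np.cos(-.056),np.sin(-.056),0]); zp=.5*o+np.array([0,0,.866]); xp=-(.866*o-np.array([0,0,.5])); yp=np.cross(zp,xp)
O=np.array([.5935,-.262,.1]); A=np.array([xp,yp,zp])
print("TCP in panel mm",(A@(st["position"]-O)*1e3).round(1))
P=(wcloud(w).reshape(-1,3)-O)@A.T*1e3; P=P[np.isfinite(P[:,0])]
for lo in range(-18,40,6):
    k=P[(P[:,2]>lo)&(P[:,2]<lo+6)&(abs(P[:,0])<28)&(abs(P[:,1])<100)]
    if len(k)>3: print(lo,len(k),np.percentile(k[:,:2],[2,25,50,75,98],axis=0).round(0).astype(int).tolist())
cv2.imwrite("pics/g.png",cv2.resize(w["pixels"][120:320,180:340],(640,600*200*640//(160*600*1)//1 if 0 else 600)))
E
```

```text
clock: 6.9
position: [0.6148, -0.2629, 0.1348]
ee_rot: [-0.188, 0.7, 0.665, -0.177]
contact_force: [-0.1, -0.6, -0.4]
width: 0.0246
gripper_force: 36.0
TCP in panel mm [-1.1 -0.2 40.8]
-12 44 [[-21, -29], [-21, -16], [-20, -13], [-6, 3], [18, 15]]
-6 164 [[-20, -77], [-20, -19], [-14, -15], [16, -3], [18, 11]]
0 1428 [[-18, -80], [-2, -57], [0, -29], [1, -9], [14, 82]]
6 139 [[-18, -29], [-17, -20], [-16, -15], [12, -10], [15, 6]]
12 125 [[-16, -29], [-15, -20], [-15, -15], [10, -11], [13, 0]]
18 206 [[-14, -29], [-13, -24], [-12, -18], [-10, -15], [11, -12]]
24 103 [[-13, -27], [-11, -19], [-6, -16], [6, -15], [10, -14]]
30 1484 [[-9, -18], [-5, -12], [0, -3], [5, 6], [9, 15]]
36 138 [[-12, -16], [-9, -16], [1, -15], [9, -7], [13, 13]]
```

View pics/g.png

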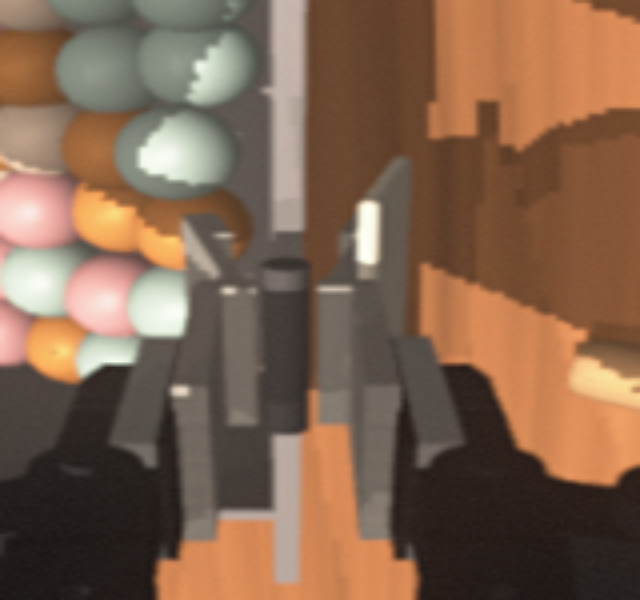

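The wrist view shows the panel edge (bright vertical strip at x≈290) centred between the open jaws, with the plate on the right (outside). I'll push further down.

```bash
python3 -m pendant '[{"jaw":-1,"tx":-0.5,"ty":0.03,"tz":-0.85,"ax":0,"ay":0,"az":0},{"jaw":-1,"tx":-1,"ty":0.05,"tz":-1.65,"ax":0,"ay":0,"az":0},{"jaw":-1,"tx":-1,"ty":0.05,"tz":-1.65,"ax":0,"ay":0,"az":0},{"jaw":-1,"tx":-1,"ty":0.05,"tz":-1.65,"ax":0,"ay":0,"az":0}]'; python3 - <<'E'
from h import *
w=manip.get_image("wrist"); st=manip.get_state()
o=np.array([np.cos(-.056),np.sin(-.056),0]); zp=.5*o+np.array([0,0,.866]); xp=-(.866*o-np.array([0,0,.5])); yp=np.cross(zp,xp)
O=np.array([.5935,-.262,.1]); A=np.array([xp,yp,zp])
print("TCP in panel mm",(A@(st["position"]-O)*1e3).round(1))
P=(wcloud(w).reshape(-1,3)-O)@A.T*1e3; P=P[np.isfinite(P[:,0])]
P=P[(abs(P[:,0])<26)&(abs(P[:,0])>9)&(abs(P[:,1])<32)]
for lo in range(-42,24,3):
    k=P[(P[:,2]>lo)&(P[:,2]<lo+3)]; print(lo,(k[:,0]<0).sum(),(k[:,0]>0).sum(),end=" | ")
E
```

```text
clock: 7.45
position: [0.6041, -0.2624, 0.1171]
ee_rot: [-0.189, 0.7, 0.665, -0.178]
contact_force: [0.7, -1.3, -0.3]
width: 0.0247
gripper_force: 36.0
TCP in panel mm [-0.7 -0.2 20.3]
-42 0 0 | -39 0 0 | -36 0 0 | -33 0 0 | -30 25 8 | -27 41 30 | -24 51 35 | -21 39 25 | -18 53 42 | -15 49 31 | -12 42 13 | -9 43 19 | -6 38 15 | -3 33 18 | 0 113 13 | 3 59 7 | 6 1 5 | 9 10 15 | 12 14 66 | 15 16 34 | 18 10 33 | 21 16 28 |
```

```bash
python3 -m pendant '[{"jaw":0,"tx":0,"ty":0,"tz":0,"ax":0,"ay":0,"az":0},{"jaw":0.3,"tx":0,"ty":0,"tz":0,"ax":0,"ay":0,"az":0},{"jaw":0.6,"tx":0,"ty":0,"tz":0,"ax":0,"ay":0,"az":0},{"jaw":0.9,"tx":0,"ty":0,"tz":0,"ax":0,"ay":0,"az":0},{"jaw":1,"tx":0,"ty":0,"tz":0,"ax":0,"ay":0,"az":0},{"jaw":1,"tx":0,"ty":0,"tz":0,"ax":0,"ay":0,"az":0},{"jaw":1,"tx":0,"ty":0,"tz":0,"ax":0,"ay":0,"az":0}]' 20; python3 -m pendant '[{"jaw":1,"tx":1,"ty":0,"tz":1.7,"ax":0,"ay":0,"az":0},{"jaw":1,"tx":2.5,"ty":-0.1,"tz":4.3,"ax":0,"ay":0,"az":0},{"jaw":1,"tx":5,"ty":-0.2,"tz":8.7,"ax":0,"ay":0,"az":0},{"jaw":1,"tx":5,"ty":-0.2,"tz":8.7,"ax":0,"ay":0,"az":0},{"jaw":1,"tx":5,"ty":-0.2,"tz":8.7,"ax":0,"ay":0,"az":0}]'; python3 - <<'E'
from h import *
w=manip.get_image("wrist"); s=manip.get_image("side")
o=np.array([np.cos(-.056),np.sin(-.056),0]); zp=.5*o+np.array([0,0,.866]); xp=-(.866*o-np.array([0,0,.5])); yp=np.cross(zp,xp)
O=np.array([.5935,-.262,.1]); A=np.array([xp,yp,zp])
P=(wcloud(w).reshape(-1,3)-O)@A.T*1e3; P=P[np.isfinite(P[:,0])]
P=P[(abs(P[:,0])<30)&(abs(P[:,1])<34)]
for lo in range(-42,70,6):
    k=P[(P[:,2]>lo)&(P[:,2]<lo+6)]
    if len(k)>3: print(lo,len(k),np.percentile(k[:,:2],[2,25,50,75,98],axis=0).round(0).astype(int).tolist())
cv2.imwrite("pics/i.png",np.hstack([cv2.resize(w["pixels"][100:300,180:340],(320,400)),cv2.resize(s["pixels"][110:210,210:320],(440,400))]))
E
```

```text
clock: 8.38
position: [0.6041, -0.2623, 0.1171]
ee_rot: [-0.189, 0.7, 0.665, -0.178]
contact_force: [-0.4, -0.3, 0.7]
width: 0.0848
gripper_force: 0.0
clock: 9.0
position: [0.654, -0.2642, 0.2036]
ee_rot: [-0.189, 0.7, 0.665, -0.178]
contact_force: [-0.5, -0.0, -0.4]
width: 0.0851
gripper_force: 0.0
-30 8 [[-11, -28], [-9, -25], [-9, -23], [-9, -22], [-9, -19]]
-24 26 [[-10, -29], [-9, -16], [-5, -16], [5, -16], [8, -15]]
-18 20 [[-11, -29], [-8, -16], [-5, -16], [4, -16], [8, -15]]
-12 95 [[-9, -29], [-5, -14], [-4, -10], [4, 2], [7, 13]]
-6 17 [[-11, -29], [-9, -28], [-8, -16], [6, -16], [8, 25]]
0 210 [[-11, -33], [-2, -27], [-1, -21], [1, -14], [6, 33]]
6 68 [[-11, -28], [-11, -22], [-10, -16], [-9, -6], [8, 26]]
12 398 [[-10, -19], [-6, -12], [-1, -3], [5, 6], [10, 15]]
18 512 [[-11, -17], [-6, -10], [0, -2], [6, 7], [11, 16]]
24 158 [[-15, -16], [-12, -12], [-11, -3], [12, 6], [14, 13]]
30 183 [[-16, -16], [-14, -12], [-13, -4], [13, 5], [16, 14]]
36 177 [[-18, -16], [-15, -11], [14, -2], [15, 5], [18, 14]]
42 200 [[-19, -16], [-17, -11], [-16, -2], [16, 6], [19, 13]]
48 505 [[-22, -16], [-19, -9], [17, -2], [19, 6], [22, 14]]
```

View pics/i.png

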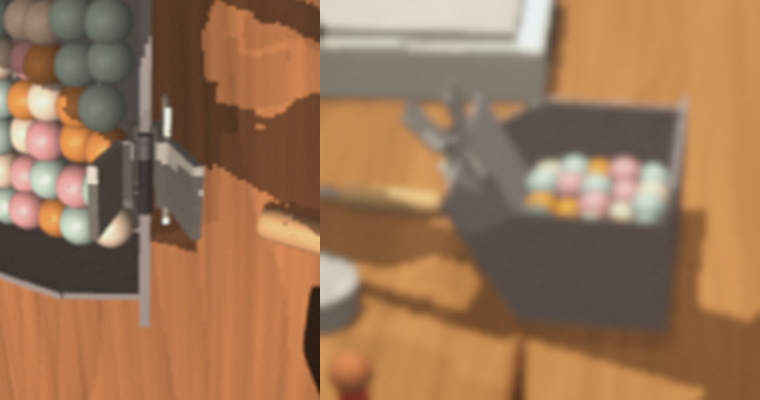

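The clip is closed on the panel, symmetric and in line with it. Its tips are about 26 mm below the edge and about 1 mm off the middle, with the plate outside. The gripper is clear, so I'm handing in.

```bash
python3 -c "
from rig import manip
print(manip.sign_off())"
```

```text
the job is handed in; nothing more can be done
None
```

The job is handed in: the clip is closed on the full bin's front panel by itself, plate outside, about 1 mm off the middle and 26 mm down by camera; sign-off gave no verdict.

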